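# Lay out a repair kit on its outline boards

### The arm

A 6-joint arm with a two-finger parallel gripper is mounted at the origin on a cart in front of the work surface, level with it; the furniture and walls round the work are solid. World frame = base frame: x ahead of the robot, y to its left, z up, the work surface at z = 0. Lengths are in m, angles in rad, forces in N, time in s.
With the tool pointing down it reaches from about 0.3 to 0.775 m from the base axis. Payload 14.6 kg.
Tool frame: the origin (TCP) lies at the very end of the fingers, on their centre line; the grasp point (between the pads) lies 19 mm behind it; z points along the fingers, y is the line along which they close (so a half turn about z gives the same grasp; the last joint's range is limited). The gripper opens to 94 mm and grips with 3 to 60 N. Pads are 16 mm wide; open, the fingers measure 119 mm over their backs; the gripper's body (75 mm by 177 mm) begins 78 mm behind the grasp point.
Start: joints at [1.084, 0.3, 1.521, -0, 1.321, -0.067], TCP at [0.224, 0.502, 0.205] pointing down, gripper open.
Joint ranges: [-3.03, 3.03], [-0.79, 2.21], [0.23, 2.52], [-1.04, 4.18], [0, 3.07], [-2.55, 2.55]. Speed limits (rad/s): [2.22, 2.22, 2.57, 3.14, 3.14, 3.14].

### API

Orientations are given as [roll, pitch, yaw] about the fixed x, y, z axes, in that order (R = Rz(yaw) Ry(pitch) Rx(roll)).
In Python, from station import * gives the robot as it stands.
- The arm moves only by the tool jog_arm, never from a script. Its argument "rows" is a list of rows, each a list of 3 entries, a list of its own where there are three numbers: the shift along the tool's x, y, z in m, then the turn about the tool's z in degrees, then the finger opening in m, from 0 to 0.094. A call has 1 to 12 rows; each row shifts and turns the commanded pose from where the row before left it, along the tool's axes as they then stand; what a row does not reach is not made up. A row lasts 1/12 s, in which the tool goes at most 41.7 mm and 7.16 degrees, less where a joint would pass 70% of its speed; a pose out of reach is approached as far as the arm can. A call is refused whole if a number of a shift passes 0.0417 or a number of a turn 7.16, either way. A call with a gripper value outside its range is refused whole. The fingers move at their own pace and stop on an object; "squeeze" is the grip in N (left out, the last holds). Time passes only in rows, so rows that do not move let the fingers close. It gives the time, the measured TCP pose, the force, the opening and the grip force at its end, in the units of the state.
- get_obs(): the state, without advancing time (a new reading comes with each control period).
- camera(name): name is "scene" or "top" or "wrist"; returns a dict with "image" (400x640x3 uint8, red, green, blue), "range_z" (400x640 float32, m along the optical axis (not along the pixel's ray), 0 where there is no reading), "K" (3x3 intrinsics, pixels), "world_from_camera" (4x4, takes a point from camera to world coordinates); the wrist camera has in their place "T_tool_cam" (4x4, takes a point from camera to tool coordinates, whose origin is the TCP and whose axes are the flange's). Camera axes: x right, y up, looking along -z (the intrinsics and any distortion apply to the point x, -y, -z); pixel columns grow to the right and rows downward; lengths in m; the calibration is good to about 2 mm. A picture is of the moment at which its call begins: read the wrist's pose just before it.
- hand_in(): hands the job in; it is judged then, once.
Trained networks look in a picture, given as the dict that the camera call returned (one of the last four; its "shot" number tells which), for a name from the list of things; names that differ only in an ending like _2 or _b are one class to them, and where a whole thing is asked for, a point or a joint stands for the part that bears it (a point fixed in the world has none). Each returns a list of dicts, best first, with "p" (0 to 1); they miss things now and then, are a little off and sometimes report something else, mostly with a low value. They report only what shows in the picture. A call takes as long as a camera call. They do not tell look-alikes from the thing itself.
- search_frame(label, picture): "at" ([column, row] as shares, 0 to 1, of the picture: columns of its width, rows of its height, amid what is visible of it).
- spot_point(label, picture): "at" ([column, row] as shares, 0 to 1, of the picture: columns of its width, rows of its height: a listed point, or the origin of a listed thing).
The state is a dict: "time_s": time; "qpos": joint angles; "joint_vel": joint speeds; "tau": joint torques, N m; "ee_pos": TCP position; "eef_rot": TCP orientation; "force": force on the tool from outside, world axes, zero at the start; "moment": the same for the moment, N m; "grip_width": finger opening in m; "grip_force": force on a finger pad.
Only numpy, scipy, OpenCV 4.12 (cv2) and the standard library are available. Lean on these libraries where they do the work, as an engineer would, in place of code of your own. Each camera call takes 0.05 s, during which the arm holds its last target. There are 200 camera calls.

### The job

Lay out the repair kit: set the pocket meter, the small transformer, the flux bottle and the side cutters each on the plywood board whose dark outline has its shape, centred on the outline and turned to fit it. The bottle must stand upright, and the cutters' jaws must point the way the jaws of their outline point.

Things in the scene. Friction and masses are not known exactly. Their poses are not given: they have to be found in the camera images.
- meter_center (a point): Yellow pocket meter, a flat box 111 x 64 x 27 mm lying on its face, 0.18 kg. Point at its centre, 13.5 mm above its underside; own x along its length, y across its 64 mm width, z up. Grip it across the 64 mm width.
- transformer_center (a point): Small green mains transformer, 0.19 kg, standing on its base: an iron core 34 (own x) x 46 (own y) x 34 mm high, with the coil bulging to 42 mm along own x in the middle, and a thin lead standing up to 52 mm that cannot be felt. Point at the centre of the core, 17 mm above the underside; z up. Grip it across the 46 mm (along own y). It fits its outline either way round.
- bottle_center (a point): Small amber flux bottle, round, 45 mm in diameter, 107 mm tall with a narrower cap, standing upright, 0.11 kg. Point on its axis half-way up, 53.5 mm above its underside; z up.
- cutters_center (a point): Side cutters with black handles, lying flat, slightly open, 104 mm long (own y), 47 mm over the handles (own x), 12 mm thick, 0.13 kg. Point at the middle of their length, 6 mm above the underside; own -y points to the jaws, +y to the handle ends, z up. Handles are widest, about 46 mm over both and near parallel, 15 to 25 mm from this point towards +y: grip there across both handles, with the fingertips close to the surface it lies on; nearer the jaws the outside tapers.
- cutters_jaws (a point): Point near the jaw tips of the side cutters, 50 mm from the centre point along their own -y.
- board_meter: Fixed plywood board 126 x 80 x 4 mm lying on the bench; its upper face is 4 mm above the bench top. Origin at the centre of its underside, on the middle of the outline. Its flush dark inlay is a plain rectangle 116 x 68 mm for the meter, length along own x (the board's 126 mm side). Either way round fits.
- board_transformer: Fixed plywood board 126 x 80 x 4 mm lying on the bench; its upper face is 4 mm above the bench top. Origin at the centre of its underside, on the middle of the outline. Its flush dark inlay is a small stubby cross for the transformer: 38 x 50 mm for the core (50 along own y) with a 46 x 30 mm piece (46 along own x) for the coil; the board's 126 mm side is along own x. The core's 46 mm goes along the board's y; either way round fits.
- board_bottle: Fixed plywood board 126 x 80 x 4 mm lying on the bench; its upper face is 4 mm above the bench top. Origin at the centre of its underside, on the middle of the outline. Its flush dark inlay is a disc 49 mm in diameter for the bottle.
- board_cutters: Fixed plywood board 126 x 80 x 4 mm lying on the bench; its upper face is 4 mm above the bench top. Origin at the centre of its underside, on the middle of the outline. Its flush dark inlay is the silhouette of the side cutters, 108 mm long along own y (here the board's 126 mm side is along own y), jaws towards own -y, the two handles towards +y; the cutters fit with their own axes along the board's axes.
Things that resemble listed ones, but are neither listed nor needed, are in the scene too. What is meant by the part that bears bottle_center is not blue, and is the larger of those in its own colour.

How it is judged:
At the end, for the whole second after the job is handed in: Each thing is flat (tilt under 0.12 rad), released and at rest on the board with its outline: centre within 12 mm of the outline's, turned within 0.26 rad of it (meter and transformer either way round; bottle free), the cutters' jaws at the jaw end of their outline (horizontal distance between meter_center and board_meter below 0.012 m and angle between each of meter_center, transformer_center, bottle_center, cutters_center's own z axis and vertical below 0.12 rad and height (world z) of meter_center below 0.0235 m and linear speed of each of meter, transformer, flux_bottle, cutters below 0.02 m/s and angle between the x axis of meter_center and the x axis of board_meter, either way round below 0.26 rad and horizontal distance between transformer_center and board_transformer below 0.012 m and height (world z) of transformer_center below 0.027 m and angle between the x axis of transformer_center and the x axis of board_transformer, either way round below 0.26 rad and horizontal distance between bottle_center and board_bottle below 0.012 m and height (world z) of bottle_center below 0.0635 m and horizontal distance between cutters_center and board_cutters below 0.012 m and height (world z) of cutters_center below 0.016 m and angle between the x axis of cutters_center and the x axis of board_cutters, either way round below 0.26 rad and y of cutters_jaws in the frame of board_cutters below -0.03 m); the robot touches nothing.
It also fails if it takes over 117 s, if anything falls off the work surface, if the arm or the gripper's body presses on something with over 40 N, if the wrist force passes 120 N, or if a joint passes its speed limit or range.

## Working session

There is one attempt and no reset: what is moved stays moved. The work goes in short steps, Python scripts to look and compute and a tool call to move; the robot and the scene stay as the last step left them, time stands still between calls to the robot, and variables do not carry over. Pictures are saved under pics/ and viewed, at most 14 in all, crops included, and the job is handed in when it is done.

Besides the shell and the picture viewer there is one more tool, called after "Emit:" in YAML: its name, and indented under it one key for each argument. jog_arm: Moves the arm, as the interface text tells. Its arguments: {"type":"object","properties":{"rows":{"type":"array","items":{"type":"array"}},"squeeze":{"type":"number"}},"required":["rows"]}

```bash
mkdir -p pics; cat > h.py <<'E'
from station import *
import numpy as np, cv2
def px2w(p,u,v,z=None,T=None):
    """pixel -> world; by range or at plane z"""
    T=p.get("world_from_camera") if T is None else T
    T=np.array(T);K=np.array(p["K"])
    d=np.array([(u-K[0,2])/K[0,0],-(v-K[1,2])/K[1,1],-1.])
    if z is None:
        r=p["range_z"][int(round(v)),int(round(u))]; return (T@np.r_[d*r,1])[:3]
    o=T[:3,3];w=T[:3,:3]@d
    return o+w*(z-o[2])/w[2]
def save(p,n): cv2.imwrite("pics/"+n+".png",cv2.cvtColor(p["image"],cv2.COLOR_RGB2BGR))
E
python3 - <<'E'
from h import *
for c in("top","scene"):
    p=camera(c);save(p,c+"1")
    print(c,[k for k in p],np.round(p["world_from_camera"],3).tolist())
    for l in["meter_center","transformer_center","bottle_center","cutters_center","cutters_jaws","board_meter","board_transformer","board_bottle","board_cutters"]:
        z=dict(meter_center=.0135,transformer_center=.017,bottle_center=.0535,cutters_center=.006,cutters_jaws=.006).get(l,0.004)
        for r in spot_point(l,p)[:3]:
            u,v=r["at"][0]*640,r["at"][1]*400
            print(l,round(r["p"],2),int(u),int(v),px2w(p,u,v,z).round(3))
print(get_obs())
E
```

```text
top ['image', 'range_z', 'K', 'world_from_camera', 'shot'] [[0.03, 0.991, -0.128, 0.31], [-0.999, 0.033, 0.019, 0.022], [0.023, 0.128, 0.992, 1.278], [0.0, 0.0, 0.0, 1.0]]
meter_center 0.61 410 155 [ 0.596 -0.239  0.014]
transformer_center 0.72 442 228 [ 0.398 -0.327  0.017]
bottle_center 0.58 382 220 [ 0.413 -0.158  0.054]
bottle_center 0.58 390 256 [ 0.32  -0.181  0.054]
bottle_center 0.49 413 216 [ 0.426 -0.24   0.054]
cutters_center 0.68 351 149 [ 0.61  -0.078  0.006]
cutters_jaws 0.61 368 152 [ 0.603 -0.126  0.006]
board_meter 0.69 380 219 [ 0.418 -0.16   0.004]
board_meter 0.62 251 151 [0.596 0.196 0.004]
board_transformer 0.57 243 220 [0.406 0.208 0.004]
board_transformer 0.25 444 228 [ 0.401 -0.336  0.004]
board_bottle 0.96 192 216 [0.411 0.345 0.004]
board_cutters 0.86 308 160 [0.575 0.04  0.004]
scene ['image', 'range_z', 'K', 'world_from_camera', 'shot'] [[0.753, 0.35, -0.558, -0.143], [-0.658, 0.432, -0.617, -0.671], [0.025, 0.831, 0.555, 0.663], [0.0, 0.0, 0.0, 1.0]]
meter_center 0.8 424 236 [ 0.604 -0.244  0.013]
transformer_center 0.78 396 290 [ 0.395 -0.323  0.017]
bo
[... 508 characters left out ...]
.73 344 195 [0.587 0.043 0.004]
{'time_s': 1.0, 'qpos': array([ 1.08442047e+00,  2.99908100e-01,  1.52100414e+00,  4.55789723e-05,
        1.32069237e+00, -6.66119586e-02]), 'joint_vel': array([-0.00035954,  0.00069011,  0.00109897, -0.00072214,  0.00041771,
        0.00041581]), 'tau': array([-1.12662492e-03, -5.31661355e+01, -3.52912974e+01,  7.07593211e-02,
        2.13680277e-02, -4.19381308e-05]), 'ee_pos': array([0.2241433 , 0.50224506, 0.20543939]), 'eef_rot': array([-3.14158366e+00, -4.48586813e-05,  2.72181747e+00]), 'force': array([ 0.16719707, -0.07463085,  0.70366344]), 'moment': array([-0.03332745,  0.03086142,  0.03474393]), 'grip_force': 0.0, 'grip_width': 0.09404498654701057}
```

```bash
python3 - <<'E'
import cv2
a=cv2.imread("pics/top1.png")[110:290,150:490]
cv2.imwrite("pics/topc.png",cv2.resize(a,None,fx=2.35,fy=2.35,interpolation=cv2.INTER_CUBIC))
E
```

```text
(no output)
```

View pics/topc.png

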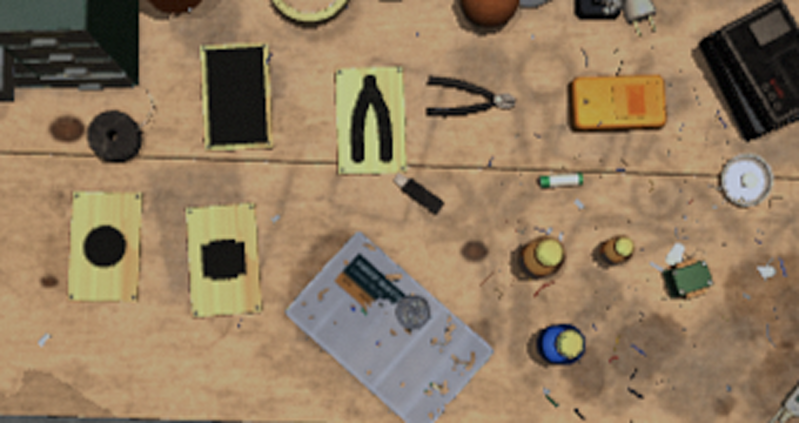

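View pics/scene1.png

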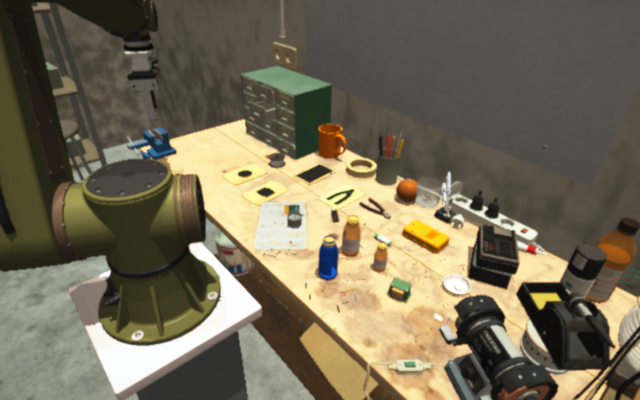

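The top view shows four boards on the left: bottle, transformer, meter and cutters, with the cutters' jaws towards +x. The tools are on the right. The target bottle is the larger amber one, near full-image pixel (382,220). There is a cabinet beside the meter board, so I'll check heights there and refine the poses from the segmented image.

```bash
python3 - <<'E'
from h import *
H=np.zeros((14,20))
for c in("top","scene"):
    p=camera(c);r=p["range_z"];K=p["K"]
    v,u=np.mgrid[:400,:640]
    P=np.stack([(u-K[0,2])/K[0,0]*r,-(v-K[1,2])/K[1,1]*r,-r,np.ones_like(r)],-1)@np.array(p["world_from_camera"]).T
    m=(r>0)&(P[...,0]>.2)&(P[...,0]<.9)&(abs(P[...,1])<.5)
    X=P[m]
    if c=="scene": X=X[(X[:,1]<.48)&(X[:,2]<.3)&~((X[:,0]<.45)&(X[:,1]>.35))]
    np.maximum.at(H,(((X[:,0]-.2)/.05).astype(int).clip(0,13),((X[:,1]+.5)/.05).astype(int).clip(0,19)),X[:,2])
    if c=="top":
        im=p["image"].astype(int);hsv=cv2.cvtColor(p["image"],cv2.COLOR_RGB2HSV)
        def blob(mask,name,z):
            uv=np.argwhere(mask)
            if len(uv)<5: print(name,"none");return
            W=np.array([px2w(p,b,a,z)[:2] for a,b in uv]).astype(np.float32)
            R=cv2.minAreaRect(W);print(name,len(W),np.round(R[0],3),np.round(R[1],3),round(R[2],1))
        def roi(y0,y1,x0,x1):
            q=np.zeros((400,640),bool);q[y0:y1,x0:x1]=1;return q
        dark=im.max(-1)<60
        blob(roi(127,175,235,268)&dark,"B_meter",.004)
        blob(roi(200,242,232,260)&dark,"B_trafo",.004)
        blob(roi(195,235,183,205)&dark,"B_bottle",.004)
        blob(roi(139,182,297,320)&dark,"B_cut",.004)
        blob(roi(137,170,388,440)&(hsv[...,1]>190)&(hsv[...,0]>10)&(hsv[...,2]>110),"meter",.025)
        blob(roi(138,165,328,372)&dark,"cutters",.008)
print("cols y from -.5; rows x from .2");print((H*1000).astype(int))
E
```

```text
B_meter 967 [0.598 0.2  ] [0.113 0.065] 5.4
B_trafo 263 [0.406 0.206] [0.043 0.046] 2.8
B_bottle 230 [0.418 0.342] [0.043 0.043] 1.9
B_cut 328 [0.577 0.041] [0.101 0.044] 2.1
meter 146 [ 0.601 -0.243] [0.058 0.102] 4.1
cutters 169 [ 0.604 -0.063] [0.045 0.077] 1.6
cols y from -.5; rows x from .2
[[ 14  16   5   5   7   6   5   6  36  40  38   5   8   7   6   5 551 557
  557 525]
 [ 22  19   7  10  10   9  71   6  41  44  41  39   7   8   7   5   6   7
  526 524]
 [138   6   6   7   8  35 109  38  40  66  62  40  39   8   8   6   6   6
    7   6]
 [148   7  26  40  10   7  90  87  36  67  64  41  40  10  11  13   9  10
    6   5]
 [142   8   8  54  76  78 109 109   8   6  40  41   8  10  12   7  11  10
    6   9]
 [  7  15  16   7   7   7   7   7   7  14  12   6  12  11  10   6  10  10
    5   7]
 [  6  17  16   6  15  18  20   8   7  11  12  10   6   8  10   9  37  34
    5 142]
 [ 81  85  84  22  32  31  30  15  15  13  11  10   8  11  11  19  47 202
  238 237]
 [ 85  87  85   8  33  36  30  17  15  15  11  13   7  10   9   6 240 241
  239 241]
 [ 81  88  90  81  37 129   7  60  63   8   8  29  30  27  10 104 240 242
  241 240]
 [  6  85  80   8  42 136 102  73  72 176 165 101  27  81 104 104 241 241
  239 241]
 [477 472 469 465 462 460 454 451 447 442 438 435 432 428 425 422 419 414
  410 406]
 [299 299 299 299 299 299 299 299 299 297 299 299 298 299 299 299 298 299
  298 298]
 [  0   0   0   0   0   0   0   0   0   0   0   0   0   0   0   0   0   0
    0   0]]
```

```bash
python3 - <<'E'
from h import *
p=camera("top");r=p["range_z"];K=p["K"]
v,u=np.mgrid[:400,:640]
P=np.stack([(u-K[0,2])/K[0,0]*r,-(v-K[1,2])/K[1,1]*r,-r,np.ones_like(r)],-1)@np.array(p["world_from_camera"]).T
X=P[(r>0)&(P[...,2]>.1)&(P[...,2]<.3)]
for a in np.arange(.52,.74,.02):
    q=X[(X[:,0]>a)&(X[:,0]<a+.02)&(X[:,1]>.2)]
    if len(q): print(round(a,2),q[:,1].min().round(3),q[:,2].max().round(3))
E
```

```text
0.54 0.415 0.176
0.56 0.417 0.2
0.58 0.354 0.242
0.6 0.315 0.241
0.62 0.316 0.242
0.64 0.316 0.241
0.66 0.318 0.241
0.68 0.257 0.241
0.7 0.243 0.241
0.72 0.24 0.241
```

Emit:
jog_arm:
  rows:
    - [[0,0,0],6.6,0.07]
    - [[0,0,0],6.6,0.07]
    - [[0,0,0],6.6,0.07]
    - [[0,0,0],6.6,0.07]
    - [[0,0,0],6.6,0.07]
    - [[0,0,0],6.6,0.07]
    - [[0,0,0],6.6,0.07]
    - [[0,0,0],6.6,0.07]
    - [[0,0,0],6.6,0.07]
    - [[0,0,0],6.6,0.07]

```text
time_s: 1.98
ee_pos: [0.2242, 0.5022, 0.2054]
eef_rot: [-3.142, 0.0, 1.564]
force: [-0.4, 0.5, -1.1]
grip_width: 0.07
grip_force: 0.0
```

Emit:
jog_arm:
  rows:
    - [[-0.0315,0.0245,-0.01],0,0.07]
    - [[-0.0315,0.0245,-0.01],0,0.07]
    - [[-0.0315,0.0245,-0.01],0,0.07]
    - [[-0.0315,0.0245,-0.01],0,0.07]
    - [[-0.0315,0.0245,-0.01],0,0.07]
    - [[-0.0315,0.0245,-0.01],0,0.07]
    - [[-0.0315,0.0245,-0.01],0,0.07]
    - [[-0.0315,0.0245,-0.01],0,0.07]

```text
time_s: 2.65
ee_pos: [0.4207, 0.2483, 0.2862]
eef_rot: [3.141, -0.0, 1.57]
force: [1.1, 0.9, -0.5]
grip_width: 0.07
grip_force: 0.0
```

Emit:
jog_arm:
  rows:
    - [[-0.041,0,0],0,0.07]
    - [[-0.041,0,0],0,0.07]
    - [[-0.041,0,0],0,0.07]
    - [[-0.041,0,0],0,0.07]
    - [[-0.041,0,0],0,0.07]
    - [[-0.041,0,0],0,0.07]
    - [[-0.041,0,0],0,0.07]
    - [[-0.041,0,0],0,0.07]
    - [[-0.041,0,0],0,0.07]
    - [[-0.041,0,0],0,0.07]
    - [[0,0,0],0,0.07]

```text
time_s: 3.57
ee_pos: [0.4188, -0.1653, 0.2851]
eef_rot: [-3.141, 0.001, 1.565]
force: [-0.5, 0.6, 0.4]
grip_width: 0.07
grip_force: 0.0
```

```bash
cat >> h.py <<'E'
from scipy.spatial.transform import Rotation as Ro
def wrist():
    o=get_obs();T=np.eye(4);T[:3,:3]=Ro.from_euler("xyz",o["eef_rot"]).as_matrix();T[:3,3]=o["ee_pos"]
    p=camera("wrist");p["_T"]=T@np.array(p["T_tool_cam"]);return p
ZP=dict(meter_center=.0135,transformer_center=.017,bottle_center=.0535,cutters_center=.006,cutters_jaws=.006)
def spots(p,ls,pmin=.3):
    T=p.get("_T")
    for l in ls:
        q={k:p[k] for k in p if k!="_T"}
        for r in spot_point(l,q)[:3]:
            if r["p"]<pmin: continue
            u,v=r["at"][0]*640,r["at"][1]*400
            print(l,round(r["p"],2),int(u),int(v),px2w(p,u,v,ZP.get(l,.004),T).round(4))
def rect(p,mask,z,name):
    n,lab,st,_=cv2.connectedComponentsWithStats(mask.astype(np.uint8))
    for i in range(1,n):
        if st[i,4]<400: continue
        uv=np.argwhere(lab==i)
        W=np.array([px2w(p,b,a,z,p.get("_T"))[:2] for a,b in uv])
        R=cv2.minAreaRect((W*1000).astype(np.float32));print(name,len(W),st[i,:4],"centre",np.round(R[0],1),"size",np.round(R[1],1),"ang",round(R[2],1),"mean",(W.mean(0)*1000).round(1))
E
python3 - <<'E'
from h import *
p=wrist();save(p,"w1");print(np.round(p["T_tool_cam"],3).tolist())
spots(p,ZP)
E
```

```text
[[-0.001, 0.971, 0.237, 0.068], [1.0, 0.0, 0.0, -0.001], [0.0, 0.237, -0.971, -0.18], [0.0, 0.0, 0.0, 1.0]]
meter_center 0.84 431 219 [ 0.6025 -0.2413  0.0135]
meter_center 0.54 313 269 [ 0.4011 -0.3317  0.0135]
transformer_center 0.65 314 266 [ 0.4035 -0.3243  0.017 ]
bottle_center 0.98 322 169 [ 0.4178 -0.1495  0.0535]
bottle_center 0.89 258 188 [ 0.3216 -0.1769  0.0535]
bottle_center 0.72 332 220 [ 0.4332 -0.2288  0.0535]
cutters_center 0.67 441 120 [ 0.6065 -0.0796  0.006 ]
cutters_jaws 0.77 438 148 [ 0.6068 -0.1233  0.006 ]
```

View pics/w1.png

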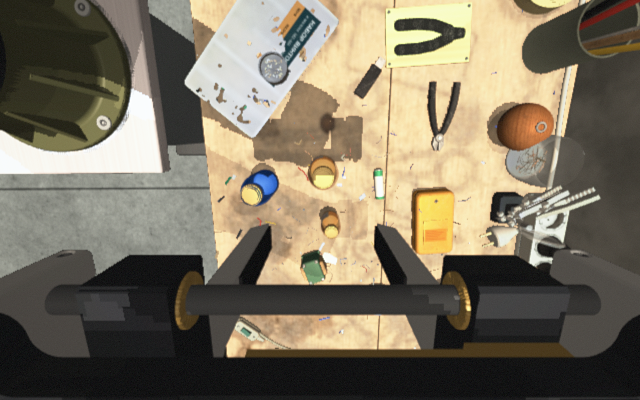

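The wrist view shows everything: the amber bottle at (322,170), the meter at (432,220), the transformer at (314,266), and the cutters at (443,110) with jaws down towards -y. Next I'll measure each one by colour segmentation.

```bash
python3 - <<'E'
from h import *
p=wrist();hsv=cv2.cvtColor(p["image"],cv2.COLOR_RGB2HSV).astype(int);h,s,v=hsv[...,0],hsv[...,1],hsv[...,2]
def roi(x0,x1,y0,y1):
    q=np.zeros((400,640),bool);q[y0:y1,x0:x1]=1;return q
print(hsv[176,323],hsv[200,425],hsv[266,314],hsv[100,434], hsv[220,395],hsv[290,300])
print("cap", px2w(p,323,176,None,p["_T"]).round(4))
rect(p,roi(400,465,180,260)&(s>170)&(h>8)&(h<30)&(v>120),.025,"meter")
rect(p,roi(418,470,75,160)&(v<70),.008,"cutters")
rect(p,roi(300,328,248,286)&(h>45)&(h<90)&(s>60),.034,"trafo34")
rect(p,roi(300,328,248,286)&(((h>45)&(h<90)&(s>60))|(v<60)),.034,"trafoall")
# cap by depth
r=p["range_z"];W=[]
for a in range(150,195):
    for b in range(300,345):
        w=px2w(p,b,a,None,p["_T"])
        if w[2]>.098: W.append(w)
W=np.array(W);print(len(W),W.mean(0).round(4),W.min(0).round(3),W.max(0).round(3))
c=cv2.resize(p["image"][230:300,260:370],None,fx=7,fy=7,interpolation=cv2.INTER_CUBIC);cv2.imwrite("pics/tr.png",c[...,::-1])
E
```

```text
[ 28 110 230] [ 22 164 251] [ 29  42 177] [ 16  81 144] [ 20  79 236] [30 17 44]
cap [ 0.4198 -0.1455  0.1023]
trafo34 438 [301 254  22  31] centre [ 400.  -316.8] size [30.5 55.8] ang 11.1 mean [ 399.9 -316.6]
trafoall 458 [301 254  22  32] centre [ 400.2 -317.8] size [30.7 58.1] ang 10.8 mean [ 400.  -317.3]
373 [ 0.4184 -0.1528  0.1095] [ 0.404 -0.168  0.099] [ 0.432 -0.091  0.465]
```

View pics/tr.png

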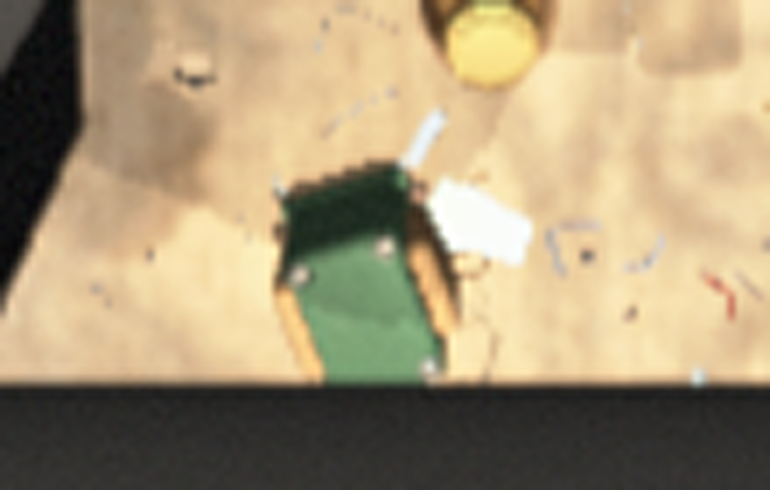

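Emit:
jog_arm:
  rows:
    - [[0.011,0,0.03],0,0.07]
    - [[0,0,0.035],0,0.07]
    - [[0,0,0.035],0,0.07]
    - [[0,0,0.035],0,0.07]
    - [[0,0,0.035],0,0.07]
    - [[0,0,0.035],0,0.07]
    - [[0,0,0.03],0,0.07]
    - [[0,0,0.015],0,0.07]
    - [[0,0,0],0,0.03]
    - [[0,0,0],0,0.03]
    - [[0,0,0],0,0.03]
    - [[0,0,0],0,0.03]
  squeeze: 20

```text
time_s: 4.92
ee_pos: [0.4205, -0.1491, 0.0369]
eef_rot: [3.139, 0.001, 1.57]
force: [0.0, -0.6, 1.2]
grip_width: 0.0466
grip_force: 0.0
```

Emit:
jog_arm:
  rows:
    - [[0,0,0],0,0.03]
    - [[0,0,0],0,0.03]
    - [[0,0,0],0,0.03]
    - [[0,0,0],0,0.03]

```text
time_s: 5.25
ee_pos: [0.4203, -0.1491, 0.0368]
eef_rot: [3.139, 0.001, 1.57]
force: [-1.7, 2.2, 8.1]
grip_width: 0.0437
grip_force: 20.0
```

Emit:
jog_arm:
  rows:
    - [[0,0,-0.02],0,0.03]
    - [[0,0,-0.035],0,0.03]
    - [[0,0,-0.035],0,0.03]
    - [[0,0,-0.02],0,0.03]
    - [[0.02,0,0],0,0.03]
    - [[0.035,0,0],0,0.03]
    - [[0.035,0,0],0,0.03]
    - [[0.035,0,0],0,0.03]
    - [[0.035,0,0],0,0.03]
    - [[0.035,0,0],0,0.03]
    - [[0.035,0,0],0,0.03]
    - [[0.035,0,0],0,0.03]

```text
time_s: 6.25
ee_pos: [0.4196, 0.1178, 0.1463]
eef_rot: [3.14, -0.0, 1.57]
force: [0.9, -0.1, -1.3]
grip_width: 0.0436
grip_force: 20.0
```

Emit:
jog_arm:
  rows:
    - [[0.035,0,0],0,0.03]
    - [[0.035,0,0],0,0.03]
    - [[0.035,0,0],0,0.03]
    - [[0.035,0,0],0,0.03]
    - [[0.03,0,0],0,0.03]
    - [[0.02,0,0],0,0.03]
    - [[0,0,0],0,0.03]
    - [[0,0,0],0,0.03]

```text
time_s: 6.92
ee_pos: [0.4197, 0.3066, 0.1457]
eef_rot: [3.141, -0.0, 1.571]
force: [-0.8, -0.3, -1.4]
grip_width: 0.0436
grip_force: 20.0
```

```bash
python3 - <<'E'
from h import *
p=wrist();save(p,"w2");print(get_obs()["ee_pos"],get_obs()["grip_force"])
spots(p,["board_bottle","board_transformer","board_meter","board_cutters","bottle_center"])
im=p["image"].astype(int)
rect(p,im.max(-1)<50,.004,"dark")
E
```

```text
[0.41985425 0.30582092 0.14570826] 19.98772162838577
board_bottle 0.57 321 161 [0.4185 0.3426 0.004 ]
bottle_center 0.64 322 251 [0.4195 0.2542 0.0535]
dark 1302 [302 142  40  41] centre [417.9 342. ] size [44.9 45.7] ang 0.0 mean [417.8 342.1]
dark 618 [519 194 121  41] centre [729.2 281.7] size [  8.6 162.3] ang 73.3 mean [740.7 278.1]
dark 2163 [238 226 170  71] centre [419.6 216.8] size [ 95.3 218.1] ang 89.1 mean [408.2 198.5]
dark 6839 [394 252 203  97] centre [642.5 165.4] size [260.5 137.6] ang 3.4 mean [592.9 163.1]
dark 39357 [  0 256 640 144] centre [414.8 114.7] size [917.7 222.1] ang 0.0 mean [365.5  72.8]
```

View pics/w2.png

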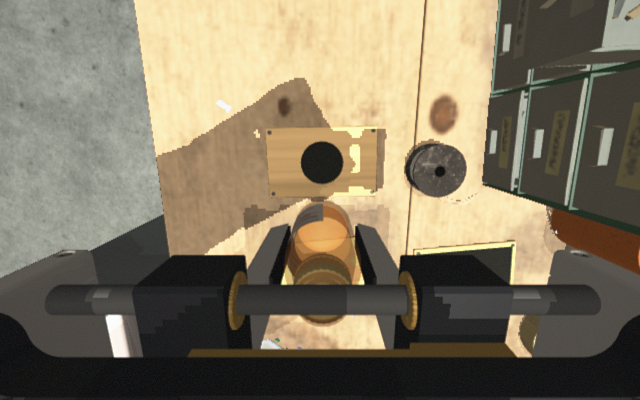

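The disc centre is at (0.418, 0.342). The bottle sits about 7 mm behind the TCP in the hand, so I'll correct for that when placing it.

Emit:
jog_arm:
  rows:
    - [[0.022,-0.002,0],0,0.03]
    - [[0.021,0,0],0,0.03]
    - [[0,0,0.03],0,0.03]
    - [[0,0,0.03],0,0.03]
    - [[0,0,0.025],0,0.03]
    - [[0,0,0.01],0,0.03]
    - [[0,0,0.005],0,0.03]
    - [[0,0,0.002],0,0.03]
    - [[0,0,0.001],0,0.03]
    - [[0,0,0],0,0.03]
    - [[0,0,0],0,0.03]

```text
time_s: 8.13
ee_pos: [0.4185, 0.3494, 0.0436]
eef_rot: [3.14, -0.001, 1.57]
force: [0.7, -0.6, -1.2]
grip_width: 0.0442
grip_force: 20.0
```

Emit:
jog_arm:
  rows:
    - [[0,0,0.002],0,0.03]
    - [[0,0,0.001],0,0.03]
    - [[0,0,0],0,0.03]
    - [[0,0,0],0,0.08]
    - [[0,0,0],0,0.08]
    - [[0,0,0],0,0.08]
    - [[0,0,0],0,0.08]
    - [[0,0,0],0,0.08]

```text
time_s: 8.8
ee_pos: [0.418, 0.349, 0.0394]
eef_rot: [-3.142, 0.0, 1.57]
force: [-0.5, 0.8, 0.0]
grip_width: 0.0737
grip_force: 0.0
```

Emit:
jog_arm:
  rows:
    - [[0,0,-0.02],0,0.08]
    - [[0,0,-0.03],0,0.08]
    - [[0,0,-0.04],0,0.08]
    - [[0,0,-0.04],0,0.08]
    - [[0,0,-0.03],0,0.08]
    - [[-0.04,0,-0.01],0,0.08]
    - [[-0.04,0,-0.01],0,0.08]
    - [[-0.04,0,-0.01],0,0.08]
    - [[-0.04,0,-0.01],0,0.08]
    - [[-0.04,0,-0.01],0,0.08]
    - [[0,0,0],0,0.08]
    - [[0,0,0],0,0.08]

```text
time_s: 9.8
ee_pos: [0.4182, 0.1477, 0.2502]
eef_rot: [3.14, -0.0, 1.567]
force: [-0.6, 0.6, 0.1]
grip_width: 0.0799
grip_force: 0.0
```

```bash
python3 - <<'E'
from h import *
p=wrist();save(p,"w3");print(get_obs()["ee_pos"])
spots(p,["board_bottle","board_transformer","board_meter","board_cutters","bottle_center"])
im=p["image"].astype(int)
rect(p,im.max(-1)<50,.004,"dark")
q=camera("top");spots(q,["bottle_center"])
E
```

```text
[0.41797233 0.14881105 0.2495832 ]
board_bottle 0.88 320 40 [0.4159 0.3395 0.004 ]
board_transformer 0.91 312 140 [0.4033 0.2057 0.004 ]
board_meter 0.91 439 142 [0.5926 0.2019 0.004 ]
board_cutters 0.62 419 241 [0.5752 0.0431 0.004 ]
board_cutters 0.58 322 40 [0.4191 0.3401 0.004 ]
bottle_center 0.64 322 24 [0.4187 0.3434 0.0535]
dark 4361 [461   0 179  58] centre [728.3 353. ] size [241.7  61.8] ang 12.2 mean [755.6 357.3]
dark 867 [300 123  31  35] centre [406.8 205.6] size [43.2 47.2] ang 6.6 mean [406.9 206. ]
dark 51169 [  0 178 640 222] centre [414.  -63.6] size [ 423.9 1212.9] ang 89.6 mean [ 389.  -153.2]
dark 3232 [  0 207  83  70] centre [-50.9  59.6] size [191.5  87.2] ang 21.2 mean [-53.   50.3]
bottle_center 0.81 390 257 [ 0.3174 -0.1817  0.0535]
bottle_center 0.7 187 213 [0.415  0.3455 0.0535]
bottle_center 0.61 414 218 [ 0.4199 -0.2443  0.0535]
```

View pics/w3.png

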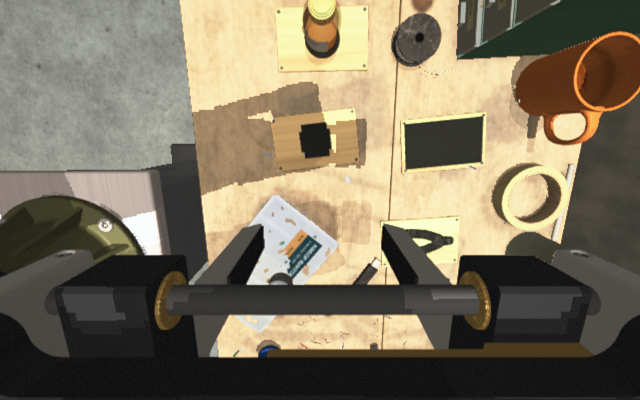

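The bottle is standing centred on its disc (pixel 321,30). The transformer board is at (0.4065, 0.206), turned about 6°. Now I'll go for the transformer.

Emit:
jog_arm:
  rows:
    - [[-0.03,0,0],0,0.08]
    - [[-0.041,0,0],0,0.08]
    - [[-0.041,0,0],0,0.08]
    - [[-0.041,0,0],0,0.08]
    - [[-0.041,0,0],0,0.08]
    - [[-0.041,0,0],0,0.08]
    - [[-0.041,0,0],0,0.08]
    - [[-0.041,0,0],0,0.08]
    - [[-0.041,0,0],0,0.08]
    - [[-0.041,0,0],0,0.08]
    - [[-0.041,0,0],0,0.08]
    - [[-0.025,0,0],0,0.08]

```text
time_s: 11.2
ee_pos: [0.417, -0.319, 0.2489]
eef_rot: [-3.141, -0.0, 1.569]
force: [0.7, 0.9, -0.0]
grip_width: 0.0802
grip_force: 0.0
```

Emit:
jog_arm:
  rows:
    - [[0,0,0],7,0.08]
    - [[0,0,0],7,0.08]
    - [[0,0,0],7,0.08]
    - [[0,0,0],7,0.08]
    - [[0,0,0],7,0.08]
    - [[0,0,0],7,0.08]
    - [[0,0,0],7,0.08]
    - [[0,0,0],7,0.08]
    - [[0,0,0],7,0.08]
    - [[0,0,0],7,0.08]
    - [[0,0,0],7,0.08]
    - [[0,0,0],7,0.08]

```text
time_s: 12.2
ee_pos: [0.4177, -0.3156, 0.2492]
eef_rot: [-3.141, 0.0, 0.098]
force: [1.0, -0.2, -1.1]
grip_width: 0.0802
grip_force: 0.0
```

Emit:
jog_arm:
  rows:
    - [[0,0,0],6,0.08]
    - [[-0.03,0,0.03],0,0.08]
    - [[-0.03,0,0.03],0,0.08]
    - [[-0.03,0,0.01],0,0.08]
    - [[0,0,0],0,0.08]
    - [[0,0,0],0,0.08]

```text
time_s: 12.7
ee_pos: [0.328, -0.3158, 0.1804]
eef_rot: [-3.141, 0.0, -0.002]
force: [0.1, 0.4, -0.2]
grip_width: 0.0801
grip_force: 0.0
```

```bash
python3 - <<'E'
from h import *
p=wrist();save(p,"w4");o=get_obs();print(o["ee_pos"],o["eef_rot"])
spots(p,["transformer_center"])
r=p["range_z"];W=[]
for a in range(0,300):
    for b in range(150,500):
        if r[a,b]>0:
            w=px2w(p,b,a,None,p["_T"])
            if .028<w[2]<.04 and abs(w[0]-.4)<.045 and abs(w[1]+.322)<.045: W.append(w)
W=np.array(W);print(len(W));print(np.round(cv2.minAreaRect((W[:,:2]*1000).astype(np.float32)),1) if 0 else cv2.minAreaRect((W[:,:2]*1000).astype(np.float32)),W.mean(0))
hsv=cv2.cvtColor(p["image"],cv2.COLOR_RGB2HSV).astype(int)
rect(p,(hsv[...,0]>45)&(hsv[...,0]<90)&(hsv[...,1]>60),.034,"green")
c=p["image"][60:240,200:440];cv2.imwrite("pics/w4c.png",cv2.resize(c,None,fx=3,fy=3)[...,::-1])
E
```

```text
[ 0.32893671 -0.31608538  0.18097547] [ 3.14100741e+00 -6.29867063e-04 -1.27639390e-03]
transformer_center 0.75 333 129 [ 0.4002 -0.3299  0.017 ]
1221
((403.96282958984375, -325.4208984375), (48.98311996459961, 41.94025421142578), 19.299728393554688) [ 0.40095729 -0.32659148  0.0336443 ]
green 816 [311 112  40  34] centre [ 400.6 -325.8] size [29.  41.1] ang 20.1 mean [ 400.8 -326. ]
```

View pics/w4c.png

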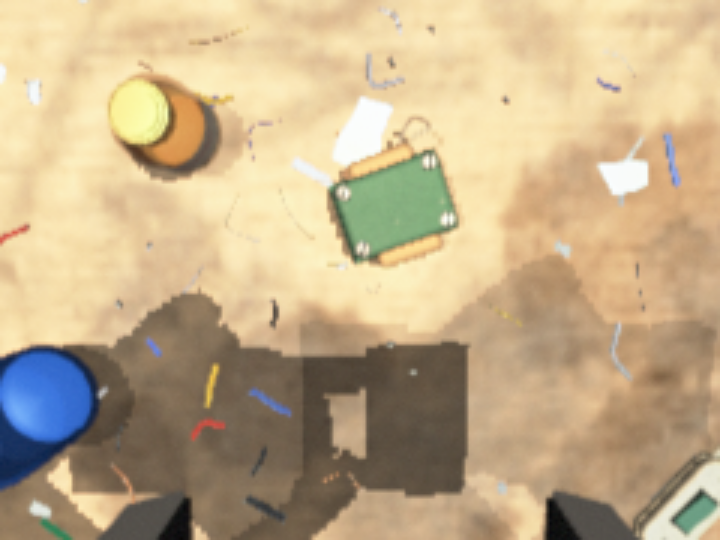

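Emit:
jog_arm:
  rows:
    - [[0.036,0.005,0],0,0.075]
    - [[0.036,0.005,0.02],0,0.075]
    - [[0,0,0.03],-6.4,0.075]
    - [[0,0,0.04],-6.4,0.075]
    - [[0,0,0.04],-6.4,0.075]
    - [[0,0,0.03],0,0.075]
    - [[0,0,0.01],0,0.075]
    - [[0,0,0.005],0,0.075]
    - [[0,0,0],0,0.075]
    - [[0,0,0],0,0.075]

```text
time_s: 13.63
ee_pos: [0.4016, -0.3266, 0.0072]
eef_rot: [3.139, -0.001, 0.334]
force: [0.3, -0.0, 0.8]
grip_width: 0.075
grip_force: 0.0
```

Emit:
jog_arm:
  rows:
    - [[0,0,0],0,0.03]
    - [[0,0,0],0,0.03]
    - [[0,0,0],0,0.03]
    - [[0,0,0],0,0.03]
    - [[0,0,0],0,0.03]
    - [[0,0,0],0,0.03]
    - [[0,0,0],0,0.03]
    - [[0,0,0],0,0.03]
  squeeze: 25

```text
time_s: 14.3
ee_pos: [0.4006, -0.3261, 0.006]
eef_rot: [3.141, -0.0, 0.334]
force: [-1.5, 0.7, 6.6]
grip_width: 0.0463
grip_force: 25.0
```

Emit:
jog_arm:
  rows:
    - [[0,0,-0.02],0,0.03]
    - [[0,0,-0.035],6.4,0.03]
    - [[0,0,-0.035],6.4,0.03]
    - [[0,0,-0.035],6.4,0.03]
    - [[0,0,-0.02],0,0.03]
    - [[0,-0.02,0],0,0.03]
    - [[0,-0.035,0],0,0.03]
    - [[0,-0.04,0],0,0.03]
    - [[0,-0.04,0],0,0.03]
    - [[0,-0.04,0],0,0.03]
    - [[0,-0.04,0],0,0.03]
    - [[0,-0.04,0],0,0.03]

```text
time_s: 15.3
ee_pos: [0.4, -0.0691, 0.1503]
eef_rot: [-3.141, 0.0, -0.001]
force: [1.8, -1.1, -2.7]
grip_width: 0.0458
grip_force: 25.0
```

Emit:
jog_arm:
  rows:
    - [[0,-0.04,0],0,0.03]
    - [[0,-0.04,0],0,0.03]
    - [[0,-0.04,0],0,0.03]
    - [[0,-0.04,0],0,0.03]
    - [[0.003,-0.04,0],0,0.03]
    - [[0.003,-0.04,0],0,0.03]
    - [[0,-0.035,0],0,0.03]
    - [[0,0,0],-6.6,0.03]
    - [[0,0,0],0,0.03]
    - [[0,0,0],0,0.03]

```text
time_s: 16.13
ee_pos: [0.4066, 0.2038, 0.1501]
eef_rot: [3.141, 0.001, 0.113]
force: [-0.0, -1.0, -3.3]
grip_width: 0.0457
grip_force: 25.0
```

```bash
python3 - <<'E'
from h import *
p=wrist();o=get_obs();print(o["ee_pos"],o["eef_rot"],o["grip_force"])
spots(p,["board_transformer","board_meter","board_cutters"])
p=camera("top");spots(p,["transformer_center","board_transformer"])
E
```

```text
[0.40681133 0.20340626 0.15027506] [3.14126056e+00 6.46070120e-04 1.10962484e-01] 24.999125003814697
board_transformer 0.9 317 189 [0.4079 0.2091 0.004 ]
board_meter 0.92 345 11 [0.5975 0.201  0.004 ]
board_meter 0.57 181 176 [0.4055 0.3699 0.004 ]
board_cutters 0.63 486 54 [0.5738 0.0462 0.004 ]
board_transformer 0.56 243 220 [0.4054 0.2082 0.004 ]
```

Emit:
jog_arm:
  rows:
    - [[0,-0.003,0.02],0,0.03]
    - [[0,0,0.035],0,0.03]
    - [[0,0,0.035],0,0.03]
    - [[0,0,0.03],0,0.03]
    - [[0,0,0.013],0,0.03]
    - [[0,0,0.004],0,0.03]
    - [[0,0,0.002],0,0.03]
    - [[0,0,0],0,0.03]
    - [[0,0,0],0,0.03]

```text
time_s: 17.23
ee_pos: [0.4073, 0.2073, 0.0126]
eef_rot: [-3.141, -0.002, 0.114]
force: [-0.8, 0.3, -2.8]
grip_width: 0.0459
grip_force: 25.0
```

Emit:
jog_arm:
  rows:
    - [[0,0,0.002],0,0.03]
    - [[0,0,0.0005],0,0.03]
    - [[0,0,0],0,0.03]
    - [[0,0,0],0,0.09]
    - [[0,0,0],0,0.09]
    - [[0,0,0],0,0.09]
    - [[0,0,0],0,0.09]
    - [[0,0,0],0,0.09]
    - [[0,0,-0.02],0,0.09]
    - [[0,0,-0.04],0,0.09]
    - [[0,0,-0.04],0,0.09]
    - [[0,0,-0.04],0,0.09]

```text
time_s: 18.23
ee_pos: [0.4061, 0.2068, 0.1507]
eef_rot: [3.141, 0.001, 0.114]
force: [1.4, 0.4, 0.3]
grip_width: 0.0897
grip_force: 0.0
```

Emit:
jog_arm:
  rows:
    - [[0,0,-0.02],-7,0.09]
    - [[0,0,-0.02],-7,0.09]
    - [[0,0,-0.02],-7,0.09]
    - [[0,0,0],-7,0.09]
    - [[0,0,0],-7,0.09]
    - [[0,0,0],-7,0.09]
    - [[0,0,0],-7,0.09]
    - [[0,0,0],-7,0.09]
    - [[0,0,0],-7,0.09]
    - [[0,0,0],-7,0.09]
    - [[0,0,0],-7,0.09]
    - [[0,0,0],-6.5,0.09]

```text
time_s: 19.23
ee_pos: [0.4065, 0.207, 0.209]
eef_rot: [-3.141, 0.0, 1.578]
force: [-0.3, 0.1, -0.3]
grip_width: 0.0898
grip_force: 0.0
```

Emit:
jog_arm:
  rows:
    - [[-0.03,0.015,0],0,0.09]
    - [[-0.036,0.018,0],0,0.09]
    - [[-0.036,0.018,0],0,0.09]
    - [[-0.036,0.018,0],0,0.09]
    - [[-0.036,0.018,0],0,0.09]
    - [[0,0,0],0,0.09]
    - [[0,0,0],0,0.09]

```text
time_s: 19.82
ee_pos: [0.494, 0.0316, 0.2086]
eef_rot: [-3.141, -0.0, 1.568]
force: [-0.2, -0.2, -0.6]
grip_width: 0.0897
grip_force: 0.0
```

```bash
python3 - <<'E'
from h import *
p=wrist();save(p,"w5");o=get_obs();print(o["ee_pos"],o["eef_rot"])
spots(p,["transformer_center","board_transformer","board_meter","board_cutters","cutters_center","cutters_jaws"])
rect(p,p["image"].max(-1)<85,.004,"dark")
q=camera("top");spots(q,["transformer_center","meter_center"])
E
```

```text
[0.49362897 0.03283655 0.20872368] [-3.14087823e+00 -1.65267368e-04  1.57014389e+00]
transformer_center 0.59 249 40 [0.4062 0.2086 0.017 ]
board_meter 0.94 404 48 [0.5958 0.202  0.004 ]
board_cutters 0.7 381 173 [0.5747 0.0453 0.004 ]
cutters_center 0.7 396 260 [ 0.6036 -0.0854  0.006 ]
cutters_jaws 0.81 393 283 [ 0.6007 -0.1224  0.006 ]
cutters_jaws 0.38 398 258 [ 0.6057 -0.082   0.006 ]
dark 15727 [484   0 156 227] centre [804.5 110.3] size [210.9 274.1] ang 14.9 mean [842.1 123. ]
dark 5290 [360  15  93  68] centre [598.7 200.8] size [113.9  66.2] ang 5.5 mean [599.  201.6]
dark 628 [509  86  38  61] centre [765.2 121.5] size [44.6 76.1] ang 4.1 mean [771.3 121.4]
dark 92810 [  0  89 640 311] centre [486.6 -94.2] size [ 499.4 1097.4] ang 89.9 mean [ 475. -174.]
dark 1340 [345 159  76  35] centre [576.8  43.2] size [103.1  47.4] ang 3.9 mean [572.7  43.1]
dark 769 [206 161  55  70] centre [368.3  13.4] size [101.3  37.9] ang 49.7 mean [369.5  19.8]
transformer_center 0.82 244 216 [0.4133 0.2049 0.017 ]
transformer_center 0.32 369 150 [ 0.6062 -0.1272  0.017 ]
meter_center 0.56 410 153 [ 0.6032 -0.2402  0.0135]
```

View pics/w5.png

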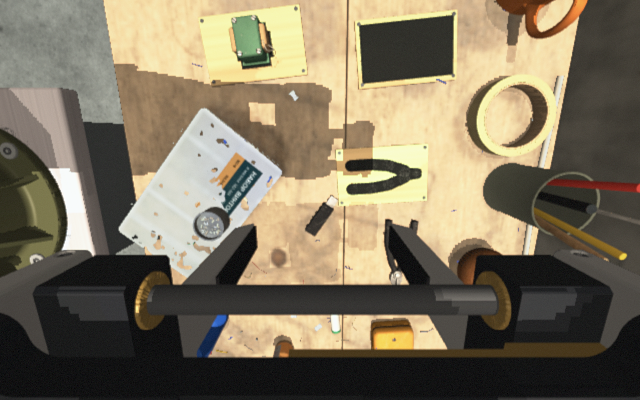

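The transformer is on its outline (pixel 250,40). The meter outline is at (0.599, 0.201), turned 5.5°. The cutters outline is at (0.577, 0.043), turned 3.9°. I'll check for tall objects near the meter and get its pose from a position where the wrist camera sees it.

Emit:
jog_arm:
  rows:
    - [[-0.03,0,0],0,0.09]
    - [[-0.04,0,-0.01],0,0.09]
    - [[-0.04,0,-0.01],0,0.09]
    - [[-0.04,0,-0.01],0,0.09]
    - [[-0.04,0,-0.01],0,0.09]
    - [[-0.04,0,-0.01],0,0.09]
    - [[-0.04,0,-0.01],0,0.09]
    - [[-0.04,0,-0.01],0,0.09]
    - [[-0.03,0,0],0,0.09]
    - [[0,0,0],0,0.09]
    - [[0,0,0],0,0.09]

```text
time_s: 21.23
ee_pos: [0.4937, -0.3079, 0.2784]
eef_rot: [-3.141, -0.001, 1.57]
force: [0.7, -0.3, -0.0]
grip_width: 0.09
grip_force: 0.0
```

```bash
python3 - <<'E'
from h import *
p=wrist();save(p,"w6");o=get_obs();print(o["ee_pos"],o["eef_rot"])
spots(p,["meter_center","cutters_center","cutters_jaws"])
hsv=cv2.cvtColor(p["image"],cv2.COLOR_RGB2HSV).astype(int);h,s,v=hsv[...,0],hsv[...,1],hsv[...,2]
rect(p,(s>150)&(h>8)&(h<30)&(v>100),.026,"yellow")
rect(p,(v<70),.008,"dark")
r=p["range_z"];K=np.array(p["K"]);vv,u=np.mgrid[:400,:640]
P=np.stack([(u-K[0,2])/K[0,0]*r,-(vv-K[1,2])/K[1,1]*r,-r,np.ones_like(r)],-1)@p["_T"].T
m=(r>0)&(P[...,0]>.62)&(P[...,0]<.76)&(P[...,1]>-.4)&(P[...,1]<0)&(P[...,2]<.2)
H=np.zeros((7,20));X=P[m]
np.maximum.at(H,(((X[:,0]-.62)/.02).astype(int).clip(0,6),((X[:,1]+.4)/.02).astype(int)),X[:,2])
print("x .62+.02i, y -.4+.02j");print((H*1000).astype(int))
M=P[(r>0)&(abs(P[...,0]-.6)<.05)&(abs(P[...,1]+.24)<.075)&(P[...,2]>.02)&(P[...,2]<.035)]
print(cv2.minAreaRect((M[:,:2]*1000).astype(np.float32)))
E
```

```text
[ 0.49394514 -0.30670749  0.27859699] [-3.14102638e+00 -5.86190091e-04  1.57106703e+00]
meter_center 0.63 395 134 [ 0.6057 -0.2414  0.0135]
cutters_center 0.63 401 15 [ 0.6063 -0.076   0.006 ]
cutters_jaws 0.72 394 47 [ 0.5986 -0.1168  0.006 ]
yellow 1567 [469   0  52  45] centre [728.9 -91.7] size [54. 69.] ang 89.9 mean [725.1 -87.7]
yellow 2336 [373  99  43  74] centre [ 600.9 -244.6] size [ 63.2 106.5] ang 4.1 mean [ 604.2 -243.8]
dark 461 [ 0  0 57 53] centre [ 70.5 -93.6] size [118.2  21. ] ang 37.8 mean [ 79.3 -89.6]
dark 3633 [87  0 62 97] centre [ 194.5 -114. ] size [126.6  91.2] ang 78.9 mean [ 201.1 -116.4]
dark 3922 [566   0  74  90] centre [ 905.8 -116.3] size [104.3 106.9] ang 19.9 mean [ 903.8 -108.8]
dark 1695 [503 148  58  78] centre [ 840.1 -321.8] size [ 85.  135.6] ang 57.6 mean [ 828.7 -318.7]
dark 62054 [  0 198 640 202] centre [ 485.2 -551.6] size [ 414.5 1284.5] ang 90.0 mean [ 480.2 -612.9]
dark 963 [417 215  55  52] centre [ 702.6 -425.9] size [64.8 85.2] ang 30.4 mean [ 698.  -414.8]
dark 2063 [197 316  84  40] centre [ 332.5 -610.7] size [ 85.8 162.7] ang 90.0 mean [ 337.9 -607.3]
dark 1108 [311 316  79  34] centre [ 545.8 -602.8] size [ 70.4 148.7] ang 88.2 mean [ 549.3 -601.7]
x .62+.02i, y -.4+.02j
[[ 80  82   3   2   3  29  29  29  29  29  28   3   2   2   2   2  13  11
    0   0]
 [ 85  82  80   3   3   2   4   5   2   5   3   3   2   3   2   3   2   2
    0   0]
 [ 87  85  81   2   2   2   2   2   2   4   3   2   3   2   3   3   3   3
    0   0]
 [ 86  84  79   2   3  22  24  27 130   2   2   3   3  31  61  63  59   2
    0   0]
 [ 80   2   2   3   2  35  39 133 134  69  66  59  72  71  67  70  63   2
    0   0]
 [ 18  14   2   2   2  30  37 132 131  92  85  71  70  71  71  70  62   0
    0   0]
 [ 41  42  42  43  42  42  43 110  42 101 108  85  25  26  70  60  57   0
    0   0]]
((602.7163696289062, -245.20704650878906), (61.10293960571289, 109.09803771972656), 4.620242118835449)
```

View pics/w6.png

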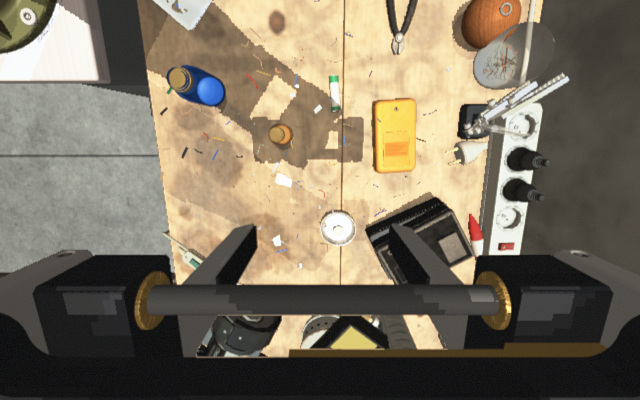

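```bash
python3 - <<'E'
from h import *
for c in("wrist","top","scene"):
    p=wrist() if c=="wrist" else camera(c)
    T=p.get("_T",p.get("world_from_camera"));r=p["range_z"];K=np.array(p["K"]);vv,u=np.mgrid[:400,:640]
    P=np.stack([(u-K[0,2])/K[0,0]*r,-(vv-K[1,2])/K[1,1]*r,-r,np.ones_like(r)],-1)@np.array(T).T
    for y in np.arange(-.30,-.18,.02):
        q=P[(r>0)&(P[...,0]>.6)&(P[...,0]<.8)&(P[...,1]>y)&(P[...,1]<y+.02)&(P[...,2]>.08)&(P[...,2]<.25)]
        if len(q): print(c,y.round(2),len(q),q[:,0].min().round(3),q[:,2].max().round(3))
E
```

```text
wrist -0.3 43 0.772 0.098
wrist -0.28 133 0.773 0.1
wrist -0.26 81 0.711 0.133
wrist -0.24 246 0.686 0.135
wrist -0.22 234 0.725 0.101
wrist -0.2 497 0.731 0.116
top -0.3 59 0.777 0.25
top -0.28 83 0.77 0.25
top -0.26 60 0.716 0.25
top -0.24 146 0.685 0.25
top -0.22 87 0.725 0.25
top -0.2 149 0.728 0.25
scene -0.3 90 0.775 0.25
scene -0.28 95 0.773 0.25
scene -0.26 116 0.717 0.25
scene -0.24 220 0.688 0.249
scene -0.22 71 0.73 0.25
scene -0.2 97 0.734 0.247
```

A thin tool tip stands at x≥0.686 beside the meter. I'll grip the meter 25 mm off its centre and with the TCP 11 mm short in x, so that closing the fingers centres it. That keeps the gripper body clear of the tip.

Emit:
jog_arm:
  rows:
    - [[0.012,0.032,0],0,0.094]
    - [[0.012,0.032,0.02],0,0.094]
    - [[0.0127,0.033,0.02],0,0.094]
    - [[0,0,0.04],-4.3,0.094]
    - [[0,0,0.04],0,0.094]
    - [[0,0,0.04],0,0.094]
    - [[0,0,0.02],0,0.094]
    - [[0,0,0],0,0.094]
    - [[0,0,0],0,0.094]

```text
time_s: 22.33
ee_pos: [0.5911, -0.2697, 0.0992]
eef_rot: [-3.141, -0.0, 1.647]
force: [0.8, -0.1, 0.8]
grip_width: 0.0941
grip_force: 0.0
```

```bash
python3 - <<'E'
from h import *
o=get_obs();print(o["ee_pos"],o["eef_rot"],o["grip_width"])
p=wrist();hsv=cv2.cvtColor(p["image"],cv2.COLOR_RGB2HSV).astype(int);h,s,v=hsv[...,0],hsv[...,1],hsv[...,2]
rect(p,(s>150)&(h>8)&(h<30)&(v>100),.026,"yellow")
E
```

```text
[ 0.59108113 -0.26972746  0.09922894] [-3.14088838e+00 -4.24357212e-04  1.64714393e+00] 0.09406253736383088
yellow 2268 [469   0  92  44] centre [ 730.5 -103.3] size [72.2 30.9] ang 4.3 mean [724.5 -99. ]
yellow 7320 [306 122  69 115] centre [ 603.3 -243.8] size [ 60.2 105.9] ang 3.6 mean [ 602.9 -241.3]
yellow 1167 [120 148  56  33] centre [ 430.7 -241. ] size [48.4 27. ] ang 12.0 mean [ 433.4 -240.2]
```

Emit:
jog_arm:
  rows:
    - [[-0.006,0.004,0.02],0,0.094]
    - [[0,0,0.025],0,0.094]
    - [[0,0,0.015],0,0.094]
    - [[0,0,0.01],0,0.094]
    - [[0,0,0],0,0.094]
    - [[0,0,0],0,0.094]
  squeeze: 30

```text
time_s: 22.88
ee_pos: [0.5962, -0.2761, 0.0308]
eef_rot: [3.14, 0.001, 1.647]
force: [-0.2, -0.5, 0.4]
grip_width: 0.094
grip_force: 0.0
```

Emit:
jog_arm:
  rows:
    - [[0,0,0.006],0,0.094]
    - [[0,0,0.006],0,0.094]
    - [[0,0,0.006],0,0.094]
    - [[0,0,0.005],0,0.094]
    - [[0,0,0],0,0.094]
    - [[0,0,0],0,0.094]

```text
time_s: 23.38
ee_pos: [0.5953, -0.2757, 0.0056]
eef_rot: [-3.141, -0.0, 1.647]
force: [0.5, 0.6, 0.3]
grip_width: 0.0938
grip_force: 0.0
```

Emit:
jog_arm:
  rows:
    - [[0,0,0],0,0.08]
    - [[0,0,0],0,0.07]
    - [[0,0,0],0,0.055]
    - [[0,0,0],0,0.055]
    - [[0,0,0],0,0.055]
    - [[0,0,0],0,0.055]
    - [[0,0,0],0,0.055]
    - [[0,0,0],0,0.055]
  squeeze: 30

```text
time_s: 24.05
ee_pos: [0.5957, -0.2759, 0.0063]
eef_rot: [3.141, 0.0, 1.647]
force: [2.1, -0.3, 2.7]
grip_width: 0.0638
grip_force: 29.4
```

Emit:
jog_arm:
  rows:
    - [[0,0,-0.015],0,0.05]
    - [[0,0,-0.03],0,0.05]
    - [[0,0,-0.035],0,0.05]
    - [[0,0,-0.04],0,0.05]
    - [[0,0,-0.04],0,0.05]
    - [[0,0,-0.04],4.3,0.05]
    - [[0,0,-0.015],0,0.05]
    - [[0.02,0,0],0,0.05]
    - [[0.03,0,0],0,0.05]
    - [[0.036,0,0],0,0.05]
    - [[0.036,0,0],0,0.05]
    - [[0.036,0,0],0,0.05]
  squeeze: 45

```text
time_s: 25.05
ee_pos: [0.5946, -0.1163, 0.2205]
eef_rot: [-3.14, -0.0, 1.571]
force: [1.0, -0.4, -2.1]
grip_width: 0.0636
grip_force: 44.2
```

Emit:
jog_arm:
  rows:
    - [[0.036,0,0],0,0.05]
    - [[0.036,0,0],0,0.05]
    - [[0.036,0,0],0,0.05]
    - [[0.036,0,0],0,0.05]
    - [[0.036,-0.005,0],0,0.05]
    - [[0.036,-0.005,0],0,0.05]
    - [[0.036,-0.005,0],0,0.05]
    - [[0.036,-0.005,0],0,0.05]
    - [[0.02,0,0],0,0.05]
    - [[0.01,0,0],0,0.05]

```text
time_s: 25.88
ee_pos: [0.5742, 0.2027, 0.2205]
eef_rot: [-3.14, 0.0, 1.574]
force: [-0.5, -0.4, -2.0]
grip_width: 0.0637
grip_force: 44.2
```

Emit:
jog_arm:
  rows:
    - [[0,0,0],7.05,0.05]
    - [[0,0,0],7.05,0.05]
    - [[0,0,0],7.05,0.05]
    - [[0,0,0],7.05,0.05]
    - [[0,0,0],7.05,0.05]
    - [[0,0,0],7.05,0.05]
    - [[0,0,0],7.05,0.05]
    - [[0,0,0],7.05,0.05]
    - [[0,0,0],7.05,0.05]
    - [[0,0,0],7.05,0.05]
    - [[0,0,0],7.05,0.05]
    - [[0,0,0],7.05,0.05]

```text
time_s: 26.88
ee_pos: [0.5751, 0.1992, 0.2206]
eef_rot: [3.141, 0.001, 0.088]
force: [-0.8, 0.2, -0.8]
grip_width: 0.0635
grip_force: 44.2
```

```bash
python3 - <<'E'
from h import *
o=get_obs();print(o["ee_pos"],o["eef_rot"],o["grip_force"])
p=wrist();save(p,"w7");hsv=cv2.cvtColor(p["image"],cv2.COLOR_RGB2HSV).astype(int);h,s,v=hsv[...,0],hsv[...,1],hsv[...,2]
rect(p,(s>150)&(h>8)&(h<30)&(v>100),o["ee_pos"][2]-.006+.026,"yellow")
rect(p,v<80,.004,"dark")
E
```

```text
[0.57508351 0.19915943 0.22058207] [3.14110393e+00 1.14221431e-03 8.81106643e-02] 44.23523943918099
yellow 4526 [211   0 123  75] centre [687.7 234.6] size [34.3 62.4] ang 5.0 mean [685.3 237.9]
yellow 796 [488   0 121  50] centre [706.9  95.8] size [ 4.  61.2] ang 28.0 mean [707.8  93.5]
yellow 2387 [546  61  60  58] centre [677.5  72.3] size [29.7 29.7] ang 46.6 mean [677.4  72.5]
yellow 15982 [274  96 114 181] centre [608.6 199.2] size [105.2  59.5] ang 0.5 mean [610.8 198.8]
dark 17971 [110   0 132 176] centre [676.2 397.7] size [224.  157.6] ang 2.9 mean [686.  405.7]
dark 2972 [383   0 124  86] centre [767.   56.6] size [ 98.7 166. ] ang 5.0 mean [766.7  31.6]
dark 1600 [483   0  68  45] centre [804.3 -23.5] size [37.7 83.9] ang 29.5 mean [802.1 -26.9]
dark 1111 [571   0  69  26] centre [ 823.1 -139.2] size [87.8 27.6] ang 89.8 mean [ 821.  -146.6]
dark 1448 [491  26  61  43] centre [765.6 -44.9] size [33.7 80.2] ang 27.5 mean [767.8 -45.8]
dark 570 [531  65  28  55] centre [717.6 -86.9] size [69.1 34.9] ang 15.3 mean [716.5 -82.4]
dark 1167 [411 154  34  70] centre [577.   42.5] size [101.5  46.9] ang 3.1 mean [574.2  42.6]
dark 446 [481 158  57  33] centre [604.2 -63.7] size [85.7 44.7] ang 87.1 mean [604.1 -68.6]
dark 1319 [  0 174  75  37] centre [523.5 614. ] size [ 50.2 108. ] ang 1.4 mean [516.8 624. ]
dark 823 [ 73 176  36  32] centre [529.7 532.2] size [46.3 47.7] ang 2.7 mean [533.4 534.2]
dark 909 [205 176  43  42] centre [542.6 332.8] size [57.6 53.1] ang 26.4 mean [541.3 331.4]
dark 76159 [  0 225 640 175] centre [347.1 183.4] size [ 324.6 1133.3] ang 5.0 mean [317.3 172.4]
```

View pics/w7.png

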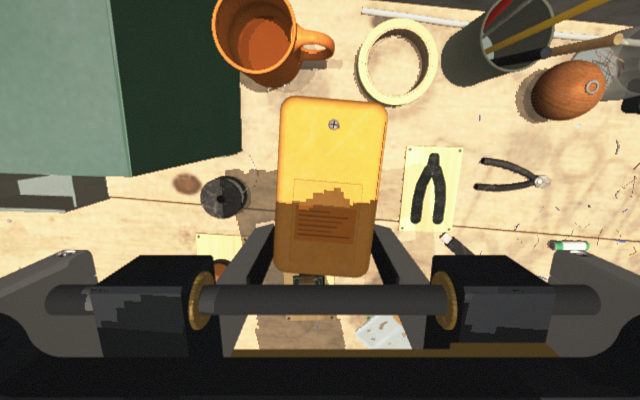

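The meter is held firmly, with its centre at (0.609, 0.199), and it sits about 4° clockwise in the hand. I'll shift, turn and lower it.

Emit:
jog_arm:
  rows:
    - [[-0.01,0,0],-4,0.05]
    - [[0,0,0.03],0,0.05]
    - [[0,0,0.04],0,0.05]
    - [[0,0,0.04],0,0.05]
    - [[0,0,0.04],0,0.05]
    - [[0,0,0.03],0,0.05]
    - [[0,0,0.018],0,0.05]
    - [[0,0,0.005],0,0.05]
    - [[0,0,0.003],0,0.05]
    - [[0,0,0],0,0.05]
    - [[0,0,0],0,0.05]

```text
time_s: 27.85
ee_pos: [0.566, 0.1993, 0.0165]
eef_rot: [-3.141, -0.002, 0.166]
force: [-0.3, 0.4, -0.5]
grip_width: 0.0634
grip_force: 44.2
```

Emit:
jog_arm:
  rows:
    - [[0,0,0.002],0,0.05]
    - [[0,0,0.002],0,0.05]
    - [[0,0,0.001],0,0.05]
    - [[0,0,0],0,0.05]
    - [[0,0,0],0,0.05]

```text
time_s: 28.27
ee_pos: [0.5654, 0.1993, 0.0103]
eef_rot: [-3.142, -0.001, 0.165]
force: [0.7, -0.2, -0.2]
grip_width: 0.0632
grip_force: 44.2
```

```bash
python3 - <<'E'
from h import *
o=get_obs();print(o["ee_pos"],o["eef_rot"],o["force"])
p=wrist();hsv=cv2.cvtColor(p["image"],cv2.COLOR_RGB2HSV).astype(int);h,s,v=hsv[...,0],hsv[...,1],hsv[...,2]
rect(p,(s>150)&(h>8)&(h<30)&(v>100),.03,"yellow")
E
```

```text
[0.56535971 0.19931336 0.01034783] [-3.14156375e+00 -7.01513406e-04  1.65032785e-01] [ 0.6534798  -0.18432947 -0.15791222]
yellow 16717 [274  95 114 183] centre [598.8 201.9] size [105.6  60. ] ang 4.7 mean [602.4 202. ]
```

Emit:
jog_arm:
  rows:
    - [[0,0,0.0005],0,0.05]
    - [[0,0,0],0,0.094]
    - [[0,0,0],0,0.094]
    - [[0,0,0],0,0.094]
    - [[0,0,0],0,0.094]
    - [[0,0,-0.015],0,0.094]
    - [[0,0,-0.03],0,0.094]
    - [[0,0,-0.04],0,0.094]
    - [[0,0,-0.04],0,0.094]
    - [[0,0,-0.04],0,0.094]
    - [[0,0,-0.03],0,0.094]
    - [[0,0,0],0,0.094]

```text
time_s: 29.32
ee_pos: [0.567, 0.1998, 0.2115]
eef_rot: [-3.141, -0.01, 0.165]
force: [0.1, -0.4, 0.6]
grip_width: 0.0938
grip_force: 0.0
```

Emit:
jog_arm:
  rows:
    - [[0,0,0],-6.7,0.08]
    - [[0,0,0],-6.7,0.08]
    - [[0,0,0],-6.7,0.08]
    - [[0,0,0],-6.7,0.08]
    - [[0,0,0],-6.7,0.08]
    - [[0,0,0],-6.7,0.08]
    - [[0,0,0],-6.7,0.08]
    - [[0,0,0],-6.7,0.08]
    - [[0,0,0],-6.7,0.08]
    - [[0,0,0],-6.7,0.08]
    - [[0,0,0],-6.7,0.08]
    - [[0,0,0],-6.7,0.08]

```text
time_s: 30.32
ee_pos: [0.565, 0.1992, 0.2038]
eef_rot: [-3.141, 0.0, 1.574]
force: [-0.7, 0.3, 0.5]
grip_width: 0.08
grip_force: 0.0
```

Emit:
jog_arm:
  rows:
    - [[-0.03,0.004,0],0,0.08]
    - [[-0.04,0.004,0],0,0.08]
    - [[-0.04,0.004,0],0,0.08]
    - [[-0.04,0.004,0],0,0.08]
    - [[-0.04,0.004,0],0,0.08]
    - [[-0.04,0.004,0],0,0.08]
    - [[-0.04,0.004,0],0,0.08]
    - [[-0.04,0.004,0],0,0.08]
    - [[-0.03,0.004,0],0,0.08]
    - [[-0.02,0,0],0,0.08]
    - [[0,0,0],0,0.08]
    - [[0,0,0],0,0.08]

```text
time_s: 31.32
ee_pos: [0.5999, -0.1615, 0.2037]
eef_rot: [-3.141, -0.0, 1.566]
force: [-0.0, 0.7, 0.6]
grip_width: 0.0799
grip_force: 0.0
```

```bash
python3 - <<'E'
from h import *
o=get_obs();print(o["ee_pos"],o["eef_rot"])
p=wrist();save(p,"w8")
spots(p,["cutters_center","cutters_jaws","board_cutters"])
rect(p,p["image"].max(-1)<80,.008,"dark")
E
```

```text
[ 0.59985973 -0.16146184  0.20367494] [-3.14059143e+00 -4.66957592e-04  1.56642180e+00]
cutters_center 0.69 327 121 [ 0.6064 -0.0792  0.006 ]
cutters_center 0.3 304 18 [0.5779 0.0411 0.006 ]
cutters_jaws 0.95 323 156 [ 0.6006 -0.1232  0.006 ]
board_cutters 0.88 305 16 [0.5792 0.0435 0.004 ]
dark 680 [ 0  0 18 59] centre [220.7  29. ] size [68.7 19.7] ang 74.4 mean [220.4  37. ]
dark 1182 [97  0 56 79] centre [353.7  23.7] size [111.4  32.9] ang 55.4 mean [354.1  20.3]
dark 1857 [260   0  87  42] centre [577.   37.4] size [ 43.6 102.1] ang 89.7 mean [574.5  40.1]
dark 103099 [  0   0 640 400] centre [ 592.2 -233.8] size [ 585.3 1071.5] ang 89.8 mean [ 673.1 -309.6]
dark 470 [480   4  51  30] centre [818.7  37.2] size [61.3 12.2] ang 22.0 mean [819.1  38. ]
dark 632 [219  53  30  43] centre [488.8 -21.4] size [48.7 19.2] ang 55.3 mean [488.8 -21.4]
dark 774 [310  75  36  65] centre [605.6 -62. ] size [77.9 44.2] ang 89.1 mean [601.6 -62.7]
dark 1999 [ 0 81 47 71] centre [210.  -71.2] size [86.7 45.1] ang 89.9 mean [208.5 -76.1]
dark 688 [ 69 180  72  43] centre [ 299.5 -181.6] size [95.8 46.6] ang 18.5 mean [ 290.5 -179.1]
dark 469 [398 207  33  29] centre [ 723.6 -208.6] size [43.7 38.5] ang 47.0 mean [ 724.1 -208.3]
```

View pics/w8.png

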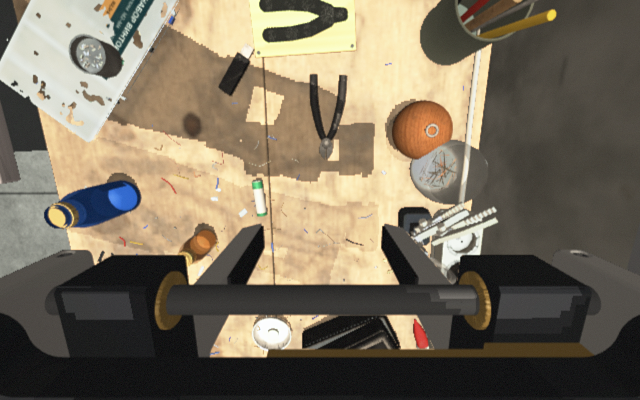

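```bash
python3 - <<'E'
from h import *
p=wrist()
m=(p["image"].max(-1)<80).astype(np.uint8);n,lab,st,_=cv2.connectedComponentsWithStats(m)
i=lab[75:140,310:346];i=np.bincount(i[i>0]).argmax()
W=np.array([px2w(p,b,a,.008,p["_T"])[:2] for a,b in np.argwhere(lab==i)])
for y in np.arange(-.11,-.02,.008):
    q=W[abs(W[:,1]-y)<.003]
    if len(q): print(y.round(3),q[:,0].min().round(4),q[:,0].max().round(4),((q[:,0].min()+q[:,0].max())/2).round(4))
print(W[:,1].min(),W[:,1].max())
E
```

```text
-0.102 0.5964 0.6109 0.6036
-0.094 0.5925 0.6161 0.6043
-0.086 0.5899 0.6174 0.6037
-0.078 0.5874 0.6147 0.601
-0.07 0.5862 0.6172 0.6017
-0.062 0.5849 0.6248 0.6049
-0.054 0.5837 0.626 0.6049
-0.046 0.5838 0.6272 0.6055
-0.038 0.5839 0.6282 0.6061
-0.03 0.5828 0.6282 0.6055
-0.022 0.5841 0.628 0.6061
-0.10044529496559328 -0.02326146359210475
```

Emit:
jog_arm:
  rows:
    - [[0.03,0.0055,0],0,0.075]
    - [[0.038,0,0],2,0.075]
    - [[0.0375,0,0.02],0,0.075]
    - [[0,0,0.035],0,0.075]
    - [[0,0,0.04],0,0.075]
    - [[0,0,0.04],0,0.075]
    - [[0,0,0.035],0,0.075]
    - [[0,0,0.02],0,0.075]
    - [[0,0,0.004],0,0.075]
    - [[0,0,0],0,0.075]
    - [[0,0,0],0,0.075]

```text
time_s: 32.48
ee_pos: [0.6081, -0.0559, 0.0125]
eef_rot: [3.14, 0.0, 1.534]
force: [0.5, 0.0, 0.5]
grip_width: 0.0753
grip_force: 0.0
```

Emit:
jog_arm:
  rows:
    - [[0,-0.002,0.005],0,0.075]
    - [[0,0,0.003],0,0.075]
    - [[0,0,0.001],0,0.075]
    - [[0,0,0],0,0.075]
    - [[0,0,0],0,0.075]

```text
time_s: 32.9
ee_pos: [0.6054, -0.0561, 0.0023]
eef_rot: [3.141, 0.0, 1.533]
force: [0.6, 0.2, -0.0]
grip_width: 0.0749
grip_force: 0.0
```

Emit:
jog_arm:
  rows:
    - [[0,0,0],0,0.06]
    - [[0,0,0],0,0.035]
    - [[0,0,0],0,0.035]
    - [[0,0,0],0,0.035]
    - [[0,0,0],0,0.035]
    - [[0,0,0],0,0.035]
    - [[0,0,0],0,0.035]
    - [[0,0,0],0,0.035]
  squeeze: 25

```text
time_s: 33.57
ee_pos: [0.6053, -0.0561, 0.0019]
eef_rot: [3.141, 0.0, 1.533]
force: [1.4, -0.1, 1.1]
grip_width: 0.0434
grip_force: 25.0
```

Emit:
jog_arm:
  rows:
    - [[0,0,-0.01],0,0.035]
    - [[0,0,-0.025],0,0.035]
    - [[0,0,-0.035],0,0.035]
    - [[0,0,-0.035],0,0.035]
    - [[0,0,-0.03],0,0.035]
    - [[0,0,-0.015],0,0.035]
    - [[0.02,-0.01,0],0,0.035]
    - [[0.032,-0.017,0],0,0.035]
    - [[0.032,-0.017,0],0,0.035]
    - [[0.012,-0.007,0],0,0.035]
    - [[0,0,0],-6.9,0.035]
    - [[0,0,0],-6.9,0.035]

```text
time_s: 34.57
ee_pos: [0.5575, 0.0426, 0.1527]
eef_rot: [3.141, 0.0, 1.781]
force: [0.0, -0.7, -2.0]
grip_width: 0.043
grip_force: 25.0
```

Emit:
jog_arm:
  rows:
    - [[0,0,0],-6.9,0.035]
    - [[0,0,0],-6.9,0.035]
    - [[0,0,0],-6.9,0.035]
    - [[0,0,0],-6.9,0.035]
    - [[0,0,0],-6.9,0.035]
    - [[0,0,0],-6.9,0.035]
    - [[0,0,0],-6.9,0.035]
    - [[0,0,0],-6.9,0.035]
    - [[0,0,0],-6.9,0.035]
    - [[0,0,0],-6.9,0.035]
    - [[0,0,0],-6.9,0.035]
    - [[0,0,0],-6.4,0.035]

```text
time_s: 35.57
ee_pos: [0.5578, 0.0416, 0.1524]
eef_rot: [-3.141, 0.0, -3.067]
force: [0.7, 0.4, -1.5]
grip_width: 0.0434
grip_force: 25.0
```

Emit:
jog_arm:
  rows:
    - [[0,0,0],0,0.035]
    - [[0,0,0],0,0.035]

```text
time_s: 35.73
ee_pos: [0.5579, 0.0416, 0.1523]
eef_rot: [-3.142, 0.0, -3.076]
force: [0.5, 0.2, -0.5]
grip_width: 0.0434
grip_force: 25.0
```

```bash
python3 - <<'E'
from h import *
o=get_obs();print(o["ee_pos"],o["eef_rot"],o["grip_force"],o["grip_width"])
p=wrist();save(p,"w9")
q=camera("scene");save(q,"s2")
a=p["image"];b=q["image"][130:260,230:450];b=cv2.resize(b,(640,378))
cv2.imwrite("pics/c9.png",cv2.resize(np.vstack([a,b]),(494,600))[...,::-1])
E
```

```text
[0.55789735 0.04164684 0.15227539] [-3.14154392e+00  1.82454733e-04 -3.07635564e+00] 24.992594281887932 0.04335141616209482
```

View pics/c9.png

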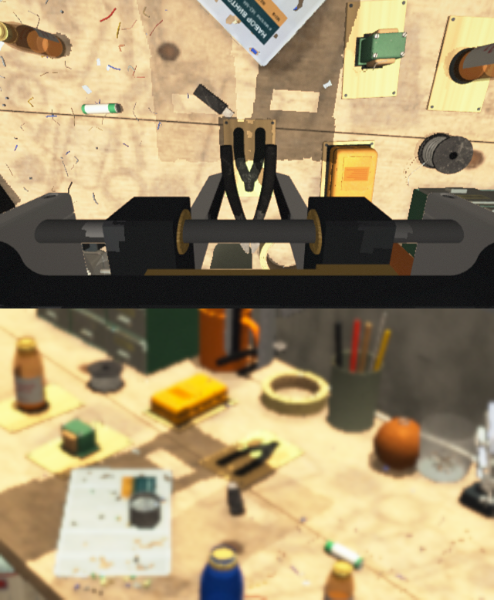

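The cutters are held level, with jaws towards +x, over their outline. The meter, transformer and bottle look right. Lowering now.

Emit:
jog_arm:
  rows:
    - [[0,0,0.02],0,0.035]
    - [[0,0,0.035],0,0.035]
    - [[0,0,0.035],0,0.035]
    - [[0,0,0.03],0,0.035]
    - [[0,0,0.015],0,0.035]
    - [[0,0,0.005],0,0.035]
    - [[0,0,0.003],0,0.035]
    - [[0,0,0],0,0.035]
    - [[0,0,0],0,0.035]
    - [[0,0,0],0,0.035]

```text
time_s: 36.67
ee_pos: [0.5586, 0.0418, 0.0102]
eef_rot: [-3.141, 0.002, -3.073]
force: [-0.2, 0.2, -0.3]
grip_width: 0.0438
grip_force: 25.0
```

Emit:
jog_arm:
  rows:
    - [[0,0,0.002],0,0.035]
    - [[0,0,0.0015],0,0.035]
    - [[0,0,0],0,0.035]
    - [[0,0,0],0,0.035]
    - [[0,0,0],0,0.07]
    - [[0,0,0],0,0.07]
    - [[0,0,0],0,0.07]
    - [[0,0,0],0,0.07]
    - [[0,0,-0.01],0,0.07]
    - [[0,0,-0.03],0,0.07]
    - [[0,0,-0.04],0,0.07]
    - [[0,0,-0.04],0,0.07]

```text
time_s: 37.67
ee_pos: [0.5572, 0.0418, 0.1271]
eef_rot: [3.141, -0.002, -3.073]
force: [0.0, 0.9, 1.6]
grip_width: 0.0698
grip_force: 0.0
```

Emit:
jog_arm:
  rows:
    - [[0.03,0,-0.01],0,0.07]
    - [[0.04,0,-0.01],0,0.07]
    - [[0.04,0,-0.01],0,0.07]
    - [[0.04,0,-0.01],0,0.07]
    - [[0,-0.03,-0.02],0,0.07]
    - [[0,-0.04,0],0,0.07]
    - [[0,-0.04,0],0,0.07]
    - [[0,0,0],0,0.07]
    - [[0,0,0],0,0.07]

```text
time_s: 38.42
ee_pos: [0.4156, -0.0797, 0.186]
eef_rot: [-3.141, 0.001, -3.076]
force: [-0.8, 0.1, 0.9]
grip_width: 0.0702
grip_force: 0.0
```

```bash
python3 - <<'E'
from h import *
o=get_obs();print(o["ee_pos"])
p=camera("top");save(p,"top2")
ZP={k:v+.004 for k,v in ZP.items()}
spots(p,list(ZP)+["board_meter","board_transformer","board_bottle","board_cutters"])
a=p["image"][110:290,150:490];cv2.imwrite("pics/topd.png",cv2.resize(a,None,fx=2.35,fy=2.35,interpolation=cv2.INTER_CUBIC)[...,::-1])
E
```

```text
[ 0.41558682 -0.07967985  0.18600024]
meter_center 0.97 248 150 [0.5946 0.202  0.0135]
transformer_center 0.76 243 218 [0.4086 0.2053 0.017 ]
bottle_center 0.86 188 213 [0.4148 0.3447 0.0535]
bottle_center 0.54 388 258 [ 0.315  -0.1756  0.0535]
bottle_center 0.42 244 221 [0.3989 0.1989 0.0535]
cutters_center 0.57 307 161 [0.572  0.0429 0.006 ]
cutters_jaws 0.65 305 143 [0.6219 0.0486 0.006 ]
board_meter 0.85 252 149 [0.5993 0.1924 0.004 ]
board_transformer 0.78 245 220 [0.4058 0.2034 0.004 ]
board_bottle 0.75 192 216 [0.4124 0.3453 0.004 ]
board_cutters 0.71 308 161 [0.5719 0.0396 0.004 ]
board_cutters 0.41 243 217 [0.4132 0.2091 0.004 ]
```

View pics/topd.png

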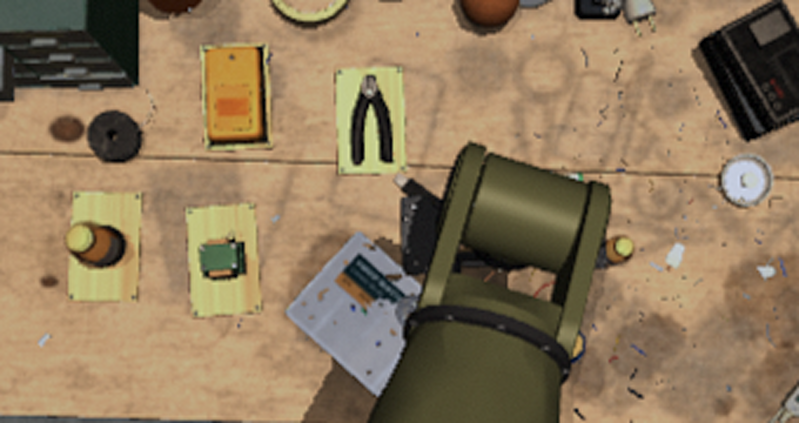

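The final top view shows all four things on their outlines: bottle (100,243), transformer (222,258), meter (235,95) and cutters (372,120) with jaws up. The arm is clear, so I'm handing in.

```bash
python3 -c "
from station import *
print(hand_in())"
```

```text
the job is handed in; nothing more can be done
None
```

The meter, transformer, flux bottle and side cutters are each on their matching board outline, and I handed the job in at about 38 s of the 117 s allowed; the hand-in returned no verdict.

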